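# Swing the desk lamp over the terracotta sample

## Task

With a fingertip, gently push the desk lamp's swinging arm round until its round shade is centred over the terracotta (orange-brown) sample tile, then press the red button on top of the lamp's column to switch it on, and let the button spring back. Push on the bar of the arm, not on the shade, and nothing is to be gripped, lifted or carried: the lamp's base, the four tiles and the other things on the desk stay where they are.

Things in the scene. Friction and masses are not known exactly. Their poses are not given: they have to be found in the camera images.
- lamp: grey lamp: loose base (170 mm across, 18 mm thick, about 2.6 kg), central column 22 mm across; the arm's hub (38 mm across) turns on it at heights 178 to 212 mm, the red button sits above. Origin: centre of the base's underside, on the column's axis, z up. The tiles lie near joint angles -1.26, -0.70, 0.70, 1.26, in any order, 210 mm from the axis.
- lamp_arm (a joint): angle of the lamp's arm about the column, rad; 0 when the arm points along the lamp's -x axis (roughly towards the robot), growing counterclockwise seen from above; stops at -1.9 and 1.9. Light friction (0.12 N m, about 1 N when pushed 115 mm from the axis); it stays where it is left.
- lamp_bar: the arm's straight level grey bar, 12 mm wide, 18 mm tall, from the hub (19 mm from the axis) to the shade (160 mm). Origin: on the column's axis at the bar's mid-height, 195 mm above the desk; it runs along its own -x. Free on both sides and below. Push it sideways gently: never with more than 18 N from the fingers (a grip on it is more).
- shade: the lamp's round grey metal shade with a white underside, 100 mm across at its lower rim, fixed to the outer end of the bar, from 161 to 207 mm above the desk. Origin: on the shade's axis at 195 mm above the desk, 210 mm from the column's axis. Not to be touched.
- shade_center (a point): centre of the shade's underside, 161 mm above the desk, 210 mm from the column's axis; this point must come over the terracotta tile's centre
- switch (a joint): travel of the red push-button, m: 0 up, 0.006 fully down (about 4 N); springs back when let go; the lamp counts as switched at 0.004
- switch_top (a point): centre of the top face of the red push-button (28 mm across), 235 mm above the desk on the column's axis; it stands 10 mm out of a dark housing 44 mm across; press straight down
- tile_terracotta: sample tile, a terracotta (orange-brown) square slab 70 x 70 mm, 8 mm thick, lying loose and flat on the desk (0.1 kg). Origin: centre of its underside.
- tile_blue: sample tile, a blue ceramic square slab 70 x 70 mm, 8 mm thick, lying loose and flat on the desk (0.1 kg). Origin: centre of its underside.
- tile_green: sample tile, a green square slab 70 x 70 mm, 8 mm thick, lying loose and flat on the desk (0.1 kg). Origin: centre of its underside.
- tile_marble: sample tile, a pale marble square slab 70 x 70 mm, 8 mm thick, lying loose and flat on the desk (0.1 kg). Origin: centre of its underside.
- mug: white mug, 80 mm across, 95 mm tall, loose; origin: centre of its underside
- tape: pale roll of tape lying flat, a ring 90 mm across, 24 mm tall, loose; origin: centre of its underside
- eraser: white eraser 55 x 24 x 14 mm, loose; origin: centre of its underside
- pencil_cup: brown wooden cup, 76 mm across, 100 mm tall, empty, loose; origin: centre of its underside
There are look-alikes about, which are no part of the job. There is more than one size of the tile_terracotta; the one meant has the size given above.

How it is judged:
By the outcome, as a careful person would: the job done as asked, in the order asked, and still so for the second after the job is handed in, with the robot touching nothing.
It also fails if it takes over 51 s, if anything falls off the work surface, if the arm or the gripper's body presses on something with over 40 N, if the wrist force passes 120 N, or if a joint passes its speed limit or range.

## Robot

A 6-joint arm with a two-finger parallel gripper is mounted at the origin on the work surface. World frame = base frame: x ahead of the robot, y to its left, z up, the work surface at z = 0. Lengths are in m, angles in rad, forces in N, time in s.
With the tool pointing down it reaches from about 0.35 to 0.975 m from the base axis. Payload 4.9 kg.
Tool frame: the origin (TCP) lies midway between the tips of the shut fingers; the grasp point (between the pads) lies 19 mm behind it; z points along the fingers, y is the line along which they close (so a half turn about z gives the same grasp; the last joint's range is limited). The gripper opens to 85 mm and grips with 20 to 120 N. Pads are 22 mm wide; open, the fingers measure 114 mm over their backs; the gripper's body (76 mm by 85 mm) begins 54 mm behind the grasp point. The pads swing forward as they close: fully open they stand 13 mm farther back than shut.
Start: joints at [1.128, 0.053, 1.613, -0, 1.476, -0.119], TCP at [0.199, 0.593, 0.231] pointing down, gripper open.
Joint ranges: [-3.01, 3.01], [-1.01, 2.22], [0.06, 2.58], [-1.02, 4.17], [0.09, 2.62], [-3.14, 3.14]. Speed limits (rad/s): [2.57, 2.57, 3.14, 3.14, 3.14, 3.14].

## Interface

Orientations are given as a unit quaternion [x, y, z, w].
In Python, from workcell import readout, vision, workorder, regions_of, landmark_of gives the robot as it stands.
- The arm moves only by the tool apply_moves, never from a script. Its argument "rows" is a list of rows, each an object with "travel": the shift along the tool's x, y, z in mm, a list of three; "roll": the turn about the tool's z in rad; "hand": the finger opening in mm, from 0 to 85.4. A call has 1 to 5 rows; each row is the pose to reach, as a shift and turn from the pose commanded when the call began, along the tool's axes at that moment; what a row does not reach only later rows make up. A row lasts 1/10 s, in which the tool goes at most 50 mm and 8.59 degrees, less where a joint would pass 70% of its speed; a pose out of reach is approached as far as the arm can. A call with a gripper value outside its range is refused whole. The fingers move at their own pace and stop on an object; "force" is the grip in N (left out, the last holds). Time passes only in rows, so rows that repeat a pose let the fingers close. It gives the time, the measured TCP pose, the force, the opening and the grip force at its end, in the units of the state.
- readout.get_state(): the state, without advancing time (a new reading comes with each control period).
- vision.camera(name): name is "scene" or "side" or "wrist"; returns a dict with "pixels" (480x640x3 uint8, red, green, blue), "mtx" (3x3 intrinsics, pixels), "R" (3x3) and "t" (3): a world point X has camera coordinates R X + t; the wrist camera has in their place "T_tool_cam" (4x4, takes a point from camera to tool coordinates, whose origin is the TCP and whose axes are the flange's). Camera axes: x right, y down, z forward; pixel columns grow to the right and rows downward; lengths in m; the calibration is good to about 2 mm. A picture is of the moment at which its call begins: read the wrist's pose just before it. There is no depth.
- workorder.job_done(): hands the job in; it is judged then, once.
Trained networks look in a picture, given as the dict that the camera call returned (one of the last four; its "shot" number tells which), for a name from the list of things; names that differ only in an ending like _2 or _b are one class to them, and where a whole thing is asked for, a point or a joint stands for the part that bears it (a point fixed in the world has none). Each returns a list of dicts, best first, with "confidence" (0 to 1); they miss things now and then, are a little off and sometimes report something else, mostly with a low value. They report only what shows in the picture. A call takes as long as a camera call. They do not tell look-alikes from the thing itself.
- regions_of(name, picture): "region" (480x640 bool, what is visible of it) and "extent" ([left, top, width, height] in pixels, round what is visible of it).
- landmark_of(name, picture): "location" ([column, row] in pixels: a listed point, or the origin of a listed thing).
The state is a dict: "time_s": time; "joints": joint angles; "dq": joint speeds; "joint_torque": joint torques, N m; "position": TCP position; "orientation": TCP orientation; "force": force on the tool from outside, world axes, zero at the start; "torque": the same for the moment, N m; "opening": finger opening in m; "grasp_force": force on a finger pad.
Only numpy, scipy, OpenCV 4.12 (cv2) and the standard library are available. Lean on these libraries where they do the work, as an engineer would, in place of code of your own. Each camera call takes 0.05 s, during which the arm holds its last target. There are 200 camera calls.

## Working session

There is one attempt and no reset: what is moved stays moved. The work goes in short steps, Python scripts to look and compute and a tool call to move; the robot and the scene stay as the last step left them, time stands still between calls to the robot, and variables do not carry over. Pictures are saved under pics/ and viewed, at most 10 in all, crops included, and the job is handed in when it is done.

Besides the shell and the picture viewer there is one more tool, called after "Request:" by a JSON object that holds its "api" and its "payload". apply_moves: Moves the arm, as the interface text tells. Its arguments: {"type":"object","properties":{"rows":{"type":"array","items":{"type":"object","properties":{"travel":{"type":"array","items":{"type":"number"}},"roll":{"type":"number"},"hand":{"type":"number"}}}},"force":{"type":"number"}},"required":["rows"]}

```bash
mkdir -p pics; cat > h.py <<'E'
import numpy as np, cv2
from workcell import readout, vision, workorder, regions_of, landmark_of
def ray(p,uv):
    d=np.linalg.inv(p["mtx"])@np.array([uv[0],uv[1],1.]); R=np.array(p["R"]); return -R.T@np.array(p["t"]), R.T@d
def atz(p,uv,z):
    o,d=ray(p,uv); return o+d*(z-o[2])/d[2]
def proj(p,X):
    c=np.array(p["R"])@np.array(X)+np.array(p["t"]); c=p["mtx"]@c; return c[:2]/c[2]
def save(p,n): cv2.imwrite("pics/"+n,p["pixels"][:,:,::-1])
E
python3 - <<'E'
from h import *
Z=dict(lamp=0,switch_top=.235,shade_center=.161,shade=.195,tile_terracotta=0,tile_blue=0,tile_green=0,tile_marble=0,mug=0,pencil_cup=0)
for c in("scene","side"):
    p=vision.camera(c); save(p,c+".png")
    for n,z in Z.items():
        for r in landmark_of(n,p)[:3]: print(c,n,np.round(r["location"]),round(r["confidence"],2),atz(p,r["location"],z).round(3))
s=readout.get_state();print(s["time_s"],s["position"],s["orientation"],s["opening"])
E
```

```text
scene lamp [300. 322.] 0.76 [ 0.625 -0.056  0.   ]
scene switch_top [305. 224.] 0.71 [ 0.619 -0.038  0.235]
scene shade_center [286. 203.] 0.8 [0.43  0.019 0.161]
scene shade [286. 187.] 0.63 [0.421 0.025 0.195]
scene tile_terracotta [345. 263.] 0.88 [0.504 0.133 0.   ]
scene tile_terracotta [402. 254.] 0.78 [0.54  0.271 0.   ]
scene tile_terracotta [323. 226.] 0.68 [0.344 0.166 0.   ]
scene tile_blue [226. 282.] 0.82 [ 0.432 -0.139  0.   ]
scene tile_green [381. 286.] 0.92 [0.614 0.158 0.   ]
scene tile_marble [198. 310.] 0.57 [ 0.489 -0.225  0.   ]
scene mug [436. 303.] 0.61 [ 0.718  0.228 -0.   ]
scene pencil_cup [396. 218.] 0.98 [0.404 0.352 0.   ]
side lamp [353. 301.] 0.85 [ 0.623 -0.039  0.   ]
side lamp [279. 351.] 0.66 [ 0.422 -0.133  0.   ]
side switch_top [357. 237.] 0.64 [ 0.621 -0.037  0.235]
side shade_center [264. 252.] 0.73 [0.426 0.029 0.161]
side shade_center [244. 207.] 0.57 [0.398 0.182 0.161]
side shade [258. 246.] 0.64 [0.414 0.021 0.195]
side tile_terracotta [238. 258.] 0.67 [0.36  0.161 0.   ]
side tile_terracotta [293. 216.] 0.63 [0.532 0.282 0.   ]
side tile_terracotta [292. 256.] 0.62 [0.501 0.136 0.   ]
side tile_blue [279. 352.] 0.8 [ 0.422 -0.136  0.   ]
side tile_blue [319. 376.] 0.38 [ 0.499 -0.214  0.   ]
side tile_green [327. 243.] 0.78 [0.603 0.161 0.   ]
side tile_marble [320. 379.] 0.6 [ 0.498 -0.22   0.   ]
side mug [358. 215.] 0.68 [0.715 0.246 0.   ]
side mug [357. 240.] 0.49 [0.684 0.155 0.   ]
side pencil_cup [245. 208.] 0.68 [0.4   0.346 0.   ]
1.1 [0.19885071 0.59248835 0.23127924] [ 1.61206330e-01  9.86920726e-01 -2.00507226e-05  1.45082183e-06] 0.08556488458349776
```

View pics/scene.png

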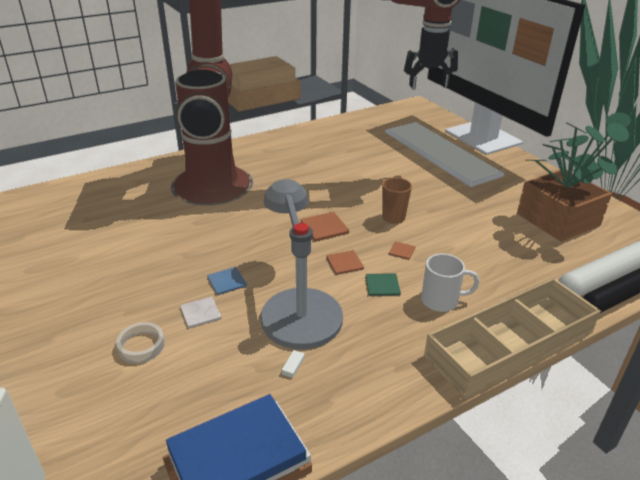

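View pics/side.png

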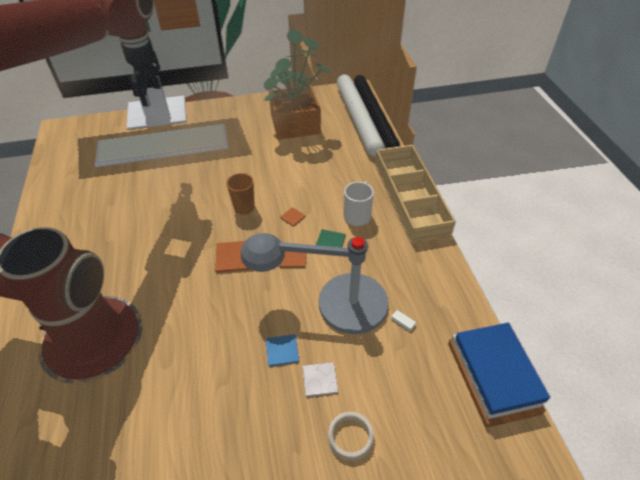

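The scene shows the lamp's arm pointing toward the robot. The 70 mm terracotta tile is at (345,263), between the big look-alike at (323,226) and the small one at (402,250). I'll shut the fingers and move up to a viewpoint.

Request:
{"api": "apply_moves", "payload": {"rows": [{"travel":[-15,-15,-30],"roll":0,"hand":0},{"travel":[-45,-45,-50],"roll":0,"hand":0},{"travel":[-70,-70,-70],"roll":0,"hand":0},{"travel":[-95,-95,-90],"roll":0,"hand":0},{"travel":[-120,-120,-110],"roll":0,"hand":0}]}}

```text
time_s: 1.6
position: [0.2748, 0.4392, 0.3423]
orientation: [0.161, 0.987, 0.0, 0.0]
force: [0.6, 0.2, 0.1]
opening: 0.0122
grasp_force: 0.0
```

Request:
{"api": "apply_moves", "payload": {"rows": [{"travel":[-30,-30,-10],"roll":0,"hand":0},{"travel":[-60,-60,-20],"roll":0,"hand":0},{"travel":[-90,-90,-30],"roll":0,"hand":0},{"travel":[-120,-120,-40],"roll":0,"hand":0},{"travel":[-150,-150,-50],"roll":0,"hand":0}]}}

```text
time_s: 2.1
position: [0.3692, 0.2491, 0.392]
orientation: [0.161, 0.987, 0.0, 0.0]
force: [1.2, 0.8, 0.1]
opening: -0.0
grasp_force: 0.0
```

Request:
{"api": "apply_moves", "payload": {"rows": [{"travel":[-30,-30,-10],"roll":0,"hand":0},{"travel":[-60,-60,-10],"roll":0,"hand":0},{"travel":[-80,-80,-10],"roll":0,"hand":0},{"travel":[-80,-80,-10],"roll":0,"hand":0},{"travel":[-80,-80,-10],"roll":0,"hand":0}]}}

```text
time_s: 2.6
position: [0.4193, 0.1492, 0.4013]
orientation: [0.162, 0.987, 0.0, -0.0]
force: [-0.1, -0.3, 0.2]
opening: -0.0004
grasp_force: 0.0
```

```bash
cat >> h.py <<'E'
from scipy.spatial.transform import Rotation as Ro
def wrist():
    s=readout.get_state(); p=vision.camera("wrist")
    T=np.eye(4);T[:3,:3]=Ro.from_quat(s["orientation"]).as_matrix();T[:3,3]=s["position"]
    W=np.linalg.inv(T@np.array(p["T_tool_cam"])); p["R"]=W[:3,:3];p["t"]=W[:3,3]; return p
def tool(d,s): return (Ro.from_quat(s["orientation"]).inv().apply(d)*1000).round(1)
def quad(p,m,z):
    c=max(cv2.findContours(m.astype(np.uint8),0,2)[0],key=cv2.contourArea)[:,0]
    w=np.array([atz(p,q,z)[:2] for q in c],np.float32)*1000
    return cv2.minAreaRect(w)
E
python3 - <<'E'
from h import *
s=readout.get_state();print(s["time_s"],s["position"],s["force"],s["opening"])
for c in("wrist","scene","side"):
    p=wrist() if c=="wrist" else vision.camera(c)
    if c=="wrist": save(p,"w1.png")
    for n in("tile_terracotta","tile_blue","tile_green","tile_marble"):
        for r in regions_of(n,p)[:3]:
            (x,y),(w,h),a=quad(p,r["region"],.006); print(c,n,r["extent"],round(r["confidence"],2),round(x),round(y),round(w),round(h))
    for n,z in dict(lamp=0,switch_top=.235,shade_center=.161).items():
        for r in landmark_of(n,p)[:1]: print(c,n,np.round(r["location"]),atz(p,r["location"],z).round(3))
E
```

```text
2.6 [0.41930776 0.14915248 0.401303  ] [-0.11274706 -0.33946208  0.19005575] -0.0003668914096005776
wrist tile_terracotta [304.1, 202.9, 51.8, 48.9] 0.82 500 132 70 71
wrist tile_terracotta [273.9, 75.8, 85.7, 87.3] 0.81 350 166 98 98
wrist tile_terracotta [405.5, 193.3, 48.8, 43.1] 0.71 528 277 53 52
wrist tile_blue [116.3, 211.7, 48.3, 50.2] 0.95 428 -134 71 70
wrist tile_green [345.0, 261.7, 47.9, 44.6] 0.9 610 163 70 71
wrist tile_marble [87.4, 270.0, 59.5, 47.2] 0.62 496 -222 76 72
wrist lamp [247. 325.] [ 0.621 -0.049  0.   ]
scene tile_terracotta [325.3, 251.2, 33.2, 24.8] 0.72 506 130 76 75
scene tile_terracotta [304.1, 215.3, 40.6, 28.1] 0.68 354 162 98 106
scene tile_terracotta [387.5, 242.0, 26.8, 18.1] 0.68 535 272 51 59
scene tile_blue [204.6, 267.4, 41.4, 28.5] 0.73 433 -137 76 79
scene tile_green [363.9, 273.2, 37.3, 25.2] 0.77 617 157 70 76
scene tile_green [291.8, 222.0, 16.6, 14.3] 0.73 336 104 40 54
scene tile_marble [178.6, 297.2, 43.2, 33.6] 0.6 503 -227 75 82
scene lamp [300. 321.] [ 0.623 -0.053  0.   ]
scene switch_top [302. 224.] [ 0.617 -0.044  0.235]
scene shade_center [287. 201.] [0.426 0.023 0.161]
side tile_terracotta [217.1, 242.7, 28.0, 33.3] 0.64 341 169 104 75
side tile_terracotta [280.5, 253.0, 25.4, 14.7] 0.54 501 120 51 65
side tile_terracotta [281.2, 208.3, 25.2, 16.2] 0.53 530 277 58 57
side tile_blue [265.2, 334.0, 35.5, 30.4] 0.77 429 -135 73 70
side tile_green [315.0, 231.4, 33.5, 21.7] 0.59 617 171 61 74
side tile_marble [243.3, 231.9, 105.5, 39.9] 0.52 498 127 130 280
side tile_marble [238.3, 234.2, 44.8, 36.1] 0.16 423 167 111 135
side lamp [354. 301.] [ 0.625 -0.04   0.   ]
side switch_top [357. 240.] [ 0.619 -0.044  0.235]
```

Request:
{"api": "apply_moves", "payload": {"rows": [{"travel":[-30,-30,10],"roll":0,"hand":0},{"travel":[-60,-60,30],"roll":0,"hand":0},{"travel":[-90,-90,50],"roll":0,"hand":0},{"travel":[-120,-120,70],"roll":0,"hand":0},{"travel":[-140,-142,88],"roll":0,"hand":0}]}}

```text
time_s: 4.3
position: [0.5074, -0.0321, 0.312]
orientation: [0.162, 0.987, -0.0, -0.0]
force: [0.7, 0.2, -0.4]
opening: -0.0
grasp_force: 0.0
```

Request:
{"api": "apply_moves", "payload": {"rows": [{"travel":[-10,-10,10],"roll":0,"hand":0},{"travel":[-17,-17,17],"roll":0,"hand":0},{"travel":[-17,-17,17],"roll":0,"hand":0},{"travel":[-17,-17,17],"roll":0,"hand":0}]}}

```text
time_s: 4.7
position: [0.5177, -0.0505, 0.2973]
orientation: [0.161, 0.987, 0.0, 0.001]
force: [-0.9, 0.2, 0.4]
opening: 0.0001
grasp_force: 0.0
```

```bash
python3 - <<'E'
from h import *
s=readout.get_state();print(s["time_s"],s["position"],s["force"])
p=wrist(); save(p,"w2.png")
for n,z in dict(lamp=0,lamp_bar=.195,switch_top=.235,shade_center=.161,shade=.195).items():
    for r in landmark_of(n,p)[:1]: print(n,np.round(r["location"]),round(r["confidence"],2),atz(p,r["location"],z).round(3))
for r in regions_of("lamp_bar",p)[:1]:
    print(r["extent"],quad(p,r["region"],.204))
E
```

```text
4.7 [ 0.51771354 -0.05053239  0.29726937] [-0.91212952  0.24186909  0.36854128]
lamp [352. 262.] 0.94 [ 0.623 -0.046  0.   ]
shade [386.  58.] 0.81 [0.422 0.021 0.195]
```

View pics/w2.png

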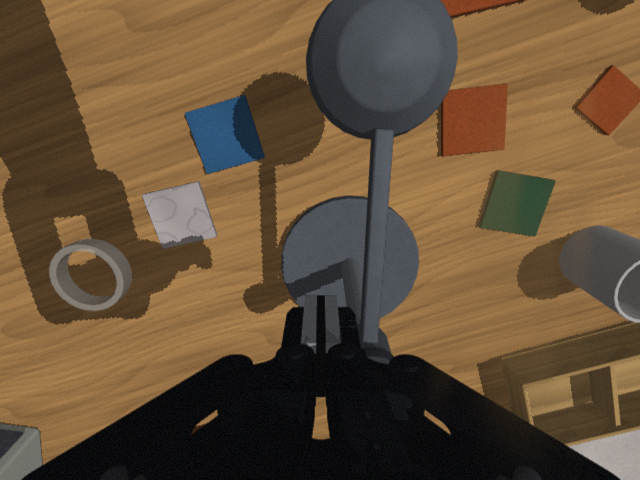

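The wrist view shows the shut fingers at about (322,300), left of the bar at column 375. The lamp base is centred near (350,262) and the tile is at (474,120). The space below the fingers is clear, so I'll go down.

Request:
{"api": "apply_moves", "payload": {"rows": [{"travel":[0,0,30],"roll":0,"hand":0},{"travel":[0,0,60],"roll":0,"hand":0},{"travel":[0,0,90],"roll":0,"hand":0},{"travel":[0,0,117],"roll":0,"hand":0},{"travel":[0,0,117],"roll":0,"hand":0}]}}

```text
time_s: 5.55
position: [0.5147, -0.0505, 0.1747]
orientation: [0.161, 0.987, 0.0, -0.004]
force: [-0.6, -0.1, -1.2]
opening: 0.0002
grasp_force: 0.0
```

Request:
{"api": "apply_moves", "payload": {"rows": [{"travel":[0,4,0],"roll":0,"hand":0},{"travel":[0,8,0],"roll":0,"hand":0},{"travel":[0,11,0],"roll":0,"hand":0},{"travel":[0,14,0],"roll":0,"hand":0},{"travel":[0,16,0],"roll":0,"hand":0}]}}

```text
time_s: 6.05
position: [0.5232, -0.0359, 0.1802]
orientation: [0.161, 0.987, -0.0, 0.001]
force: [0.6, -0.3, -1.4]
opening: 0.0001
grasp_force: 0.0
```

```bash
python3 - <<'E'
from h import *
s=readout.get_state();print(s["time_s"],s["position"],s["force"])
p=wrist(); save(p,"w3.png")
E
```

```text
6.05 [ 0.5231936  -0.03591256  0.18023278] [ 0.60497994 -0.29061521 -1.42784275]
```

View pics/w3.png

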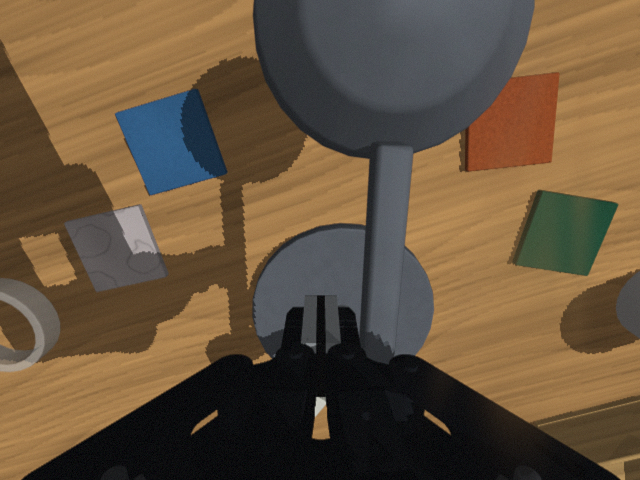

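The finger is right beside the bar, about 96 mm from the axis. I'll push along an arc, rolling with the bar.

Request:
{"api": "apply_moves", "payload": {"rows": [{"travel":[0.6,2.9,0],"roll":0.03,"hand":0},{"travel":[1.2,5.8,0],"roll":0.06,"hand":0},{"travel":[1.6,8.7,0],"roll":0.09,"hand":0},{"travel":[2.0,11.7,0],"roll":0.12,"hand":0},{"travel":[2.2,14.6,0],"roll":0.15,"hand":0}]}}

```text
time_s: 6.6
position: [0.5254, -0.0219, 0.1796]
orientation: [0.235, 0.972, -0.0, 0.0]
force: [0.2, -1.6, 0.1]
opening: -0.0004
grasp_force: 0.6
```

Request:
{"api": "apply_moves", "payload": {"rows": [{"travel":[0.6,2.9,0],"roll":0.03,"hand":0},{"travel":[1.2,5.8,0],"roll":0.06,"hand":0},{"travel":[1.6,8.7,0],"roll":0.09,"hand":0},{"travel":[2.0,11.7,0],"roll":0.12,"hand":0},{"travel":[2.2,14.6,0],"roll":0.15,"hand":0}]}}

```text
time_s: 7.1
position: [0.53, -0.008, 0.1795]
orientation: [0.308, 0.952, -0.0, 0.0]
force: [-1.8, -1.6, 0.0]
opening: 0.0001
grasp_force: 0.6
```

```bash
cat > m.py <<'E'
from h import *
import sys
A=np.array([.621,-.045])
s=readout.get_state();print(s["time_s"],s["position"],s["force"])
R=Ro.from_quat(s["orientation"]).as_matrix(); d=np.array(s["position"][:2])-A
print("tool psi",np.arctan2(R[0,1],R[1,1]),"r,n",d@R[:2,0],d@R[:2,1])
for c in("scene","side","wrist"):
    p=wrist() if c=="wrist" else vision.camera(c)
    save(p,sys.argv[1]+c+".png")
    for n,z in dict(shade_center=.161,shade=.195,switch_top=.235,lamp=0).items():
        for r in landmark_of(n,p)[:1]:
            X=atz(p,r["location"],z)[:2]; v=X-A; print(c,n,round(r["confidence"],2),X.round(3),"psi",round(np.arctan2(v[1],-v[0]),3))
E
python3 m.py a
```

```text
7.1 [ 0.53001433 -0.00796372  0.17953856] [-1.84388589 -1.61734611  0.02291278]
tool psi 0.625206327290418 r,n 0.09545104368936452 -0.023220096774190773
scene shade_center 0.26 [ 0.665 -0.272] psi -1.763
scene shade 0.79 [0.454 0.072] psi 0.61
scene switch_top 0.45 [ 0.626 -0.053] psi -2.092
scene lamp 0.61 [ 0.625 -0.047] psi -2.636
side shade_center 0.94 [0.453 0.073] psi 0.611
side shade 0.85 [0.446 0.075] psi 0.601
side switch_top 0.61 [ 0.621 -0.042] psi 1.645
side lamp 0.86 [ 0.623 -0.037] psi 1.87
wrist shade 0.65 [0.448 0.073] psi 0.6
wrist lamp 0.62 [ 0.621 -0.049] psi -1.555
```

Contact force is about 2 N and the bar follows. I'll continue.

Request:
{"api": "apply_moves", "payload": {"rows": [{"travel":[0.6,2.9,0],"roll":0.03,"hand":0},{"travel":[1.2,5.8,0],"roll":0.06,"hand":0},{"travel":[1.6,8.7,0],"roll":0.09,"hand":0},{"travel":[2.0,11.7,0],"roll":0.12,"hand":0},{"travel":[2.2,14.6,0],"roll":0.15,"hand":0}]}}

```text
time_s: 8.35
position: [0.5366, 0.0053, 0.1793]
orientation: [0.378, 0.926, -0.0, -0.0]
force: [-0.7, -1.1, 0.6]
opening: 0.0001
grasp_force: 0.6
```

Request:
{"api": "apply_moves", "payload": {"rows": [{"travel":[0.6,2.9,0],"roll":0.03,"hand":0},{"travel":[1.2,5.8,0],"roll":0.06,"hand":0},{"travel":[1.6,8.7,0],"roll":0.09,"hand":0},{"travel":[2.0,11.7,0],"roll":0.12,"hand":0},{"travel":[2.0,11.7,0],"roll":0.12,"hand":0}]}}

```text
time_s: 8.85
position: [0.5435, 0.0154, 0.1793]
orientation: [0.432, 0.902, 0.0, -0.0]
force: [0.1, -0.3, 0.6]
opening: -0.0
grasp_force: 0.0
```

```bash
python3 m.py b
```

```text
8.85 [0.54351585 0.0153636  0.17931578] [ 0.13952483 -0.30323883  0.56969095]
tool psi 0.8935206362720935 r,n 0.09559749374443385 -0.022553866441635373
scene shade_center 0.75 [0.498 0.102] psi 0.873
scene shade 0.66 [0.493 0.118] psi 0.904
scene switch_top 0.7 [ 0.764 -0.044] psi 3.136
scene lamp 0.85 [ 0.63  -0.056] psi -2.283
side shade_center 0.71 [0.492 0.117] psi 0.898
side shade 0.58 [0.484 0.108] psi 0.841
side switch_top 0.67 [ 0.614 -0.078] psi -1.358
side lamp 0.81 [ 0.621 -0.04 ] psi 1.635
wrist shade 0.28 [0.538 0.113] psi 1.084
wrist switch_top 0.57 [0.522 0.102] psi 0.978
wrist lamp 0.95 [ 0.622 -0.049] psi -1.774
```

Request:
{"api": "apply_moves", "payload": {"rows": [{"travel":[0.4,2,0],"roll":0.02,"hand":0},{"travel":[0.8,3.9,0],"roll":0.04,"hand":0},{"travel":[1.1,5.6,0],"roll":0.058,"hand":0},{"travel":[1.2,6.5,0],"roll":0.067,"hand":0},{"travel":[1.2,6.5,0],"roll":0.067,"hand":0}]}}

```text
time_s: 10.1
position: [0.5479, 0.0204, 0.1793]
orientation: [0.462, 0.887, 0.0, 0.0]
force: [0.6, -1.0, 0.4]
opening: -0.0005
grasp_force: 0.2
```

Request:
{"api": "apply_moves", "payload": {"rows": [{"travel":[0,-4,0],"roll":0,"hand":0},{"travel":[0,-10,0],"roll":0,"hand":0},{"travel":[0,-16,0],"roll":0,"hand":0},{"travel":[0,-20,0],"roll":0,"hand":0},{"travel":[0,-20,0],"roll":0,"hand":0}]}}

```text
time_s: 10.6
position: [0.5309, 0.0084, 0.1793]
orientation: [0.462, 0.887, 0.0, 0.0]
force: [0.5, -0.2, 0.5]
opening: -0.0001
grasp_force: 0.0
```

Request:
{"api": "apply_moves", "payload": {"rows": [{"travel":[0,0,-30],"roll":0,"hand":0},{"travel":[0,0,-70],"roll":0,"hand":0},{"travel":[0,-30,-115],"roll":0,"hand":0},{"travel":[0,-60,-150],"roll":0,"hand":0},{"travel":[0,-60,-150],"roll":0,"hand":0}]}}

```text
time_s: 11.1
position: [0.4829, -0.0272, 0.3374]
orientation: [0.463, 0.886, 0.001, 0.006]
force: [0.8, 0.4, 0.1]
opening: 0.0003
grasp_force: 0.0
```

```bash
python3 m.py c
```

```text
11.1 [ 0.48291325 -0.02723119  0.33742266] [0.75504495 0.42625218 0.12128159]
tool psi 0.9627956477524315 r,n 0.09345026529410977 -0.10318679477521411
scene shade_center 0.95 [0.507 0.121] psi 0.968
scene shade 0.9 [0.503 0.122] psi 0.955
scene switch_top 0.61 [ 0.622 -0.042] psi 1.805
scene lamp 0.69 [ 0.625 -0.051] psi -2.129
side shade_center 0.57 [0.504 0.114] psi 0.937
side shade 0.75 [0.487 0.122] psi 0.896
side switch_top 0.65 [ 0.618 -0.035] psi 1.277
side lamp 0.86 [ 0.623 -0.041] psi 2.026
wrist shade_center 0.62 [ 0.478 -0.135] psi -0.563
wrist shade 0.56 [0.496 0.123] psi 0.928
wrist switch_top 0.61 [ 0.62 -0.05] psi -1.372
wrist lamp 0.82 [ 0.622 -0.05 ] psi -1.821
```

View pics/cwrist.png

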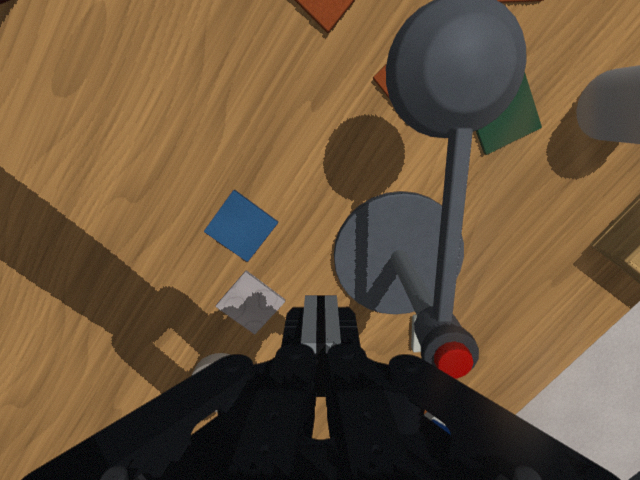

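The shade at (458,65) now covers most of the terracotta tile, with one corner showing at (383,80). I'll measure the angle more exactly by fitting silhouettes.

```bash
cat > fit.py <<'E'
from h import *
from scipy.optimize import minimize
t=np.linspace(0,2*np.pi,40)
def hull(p,P):
    q=np.array([proj(p,x) for x in P]).astype(np.float32); m=np.zeros((480,640),np.uint8)
    cv2.fillConvexPoly(m,cv2.convexHull((q*16).round().astype(np.int32)),1,shift=4); return m>0
def shade(v):
    ax,ay,psi=v; c=np.array([ax-.21*np.cos(psi),ay+.21*np.sin(psi)])
    return [(c[0]+r*np.cos(a),c[1]+r*np.sin(a),z) for r,z in((.05,.161),(.042,.185),(.02,.207)) for a in t]
def bar(v):
    ax,ay,psi=v;u=np.array([-np.cos(psi),np.sin(psi)]);n=u[::-1]*[1,-1]
    return [(*(np.array([ax,ay])+r*u+e*n),z) for r in(.019,.16) for e in(-.006,.006) for z in(.186,.204)]
iou=lambda a,b:(a&b).sum()/max(1,(a|b).sum())
s=readout.get_state();print(s["time_s"],s["position"])
tot=[]
for c in("scene","side","wrist"):
    p=wrist() if c=="wrist" else vision.camera(c)
    im=p["pixels"].astype(int); red=((im[...,0]>150)&(im[...,1]<60)&(im[...,2]<60)).astype(np.uint8)
    n,l,st,ce=cv2.connectedComponentsWithStats(red); 
    if n>1:
        k=1+st[1:,4].argmax(); print(c,"button",st[k,4],atz(p,ce[k],.233).round(4)); save(p,"f%s.png"%c)
    f=[]
    for nm,mod in(("shade",shade),("lamp_bar",bar)):
        R=regions_of(nm,p)
        if R: 
            f.append((R[0]["region"],mod))
            if nm=="shade":
                g=lambda v:-iou(hull(p,mod(v)),R[0]["region"])
            else: g=lambda v:-iou(hull(p,mod(v)),R[0]["region"])
            b=min((g((.621,-.046,x)),x) for x in np.arange(.75,1.15,.01)); print(c,nm,R[0]["confidence"],b)
    if f: tot.append((p,f))
G=lambda v:-sum(iou(hull(p,m(v)),r) for p,f in tot for r,m in f)
b=minimize(G,[.621,-.046,.94],method="Nelder-Mead",options=dict(initial_simplex=[[.621,-.046,.94],[.627,-.046,.94],[.621,-.04,.94],[.621,-.046,1.0]],xatol=2e-4,fatol=1e-3));print(b.x,b.fun)
a=b.x; sc=np.array([a[0]-.21*np.cos(a[2]),a[1]+.21*np.sin(a[2])]);print("shade",sc,"to tile",np.array([.5,.132])-sc,"tile psi",np.arctan2(.132-a[1],a[0]-.5))
E
python3 fit.py
```

```text
11.85 [ 0.48217094 -0.025509    0.32916429]
scene button 22 [ 0.6254 -0.0526  0.233 ]
scene shade 0.89 (np.float64(-0.8428792569659442), np.float64(0.9300000000000002))
scene lamp_bar 0.72 (np.float64(-0.2295792079207921), np.float64(0.9800000000000002))
side button 83 [ 0.6197 -0.0473  0.233 ]
side shade 0.68 (np.float64(-0.6080402010050251), np.float64(0.9500000000000002))
side lamp_bar 0.97 (np.float64(-0.35125184094256257), np.float64(0.9300000000000002))
wrist button 141 [ 0.6199 -0.0397  0.233 ]
wrist shade 0.77 (np.float64(-0.965227359572029), np.float64(0.9400000000000002))
wrist lamp_bar 0.96 (np.float64(-0.19307225921876553), np.float64(0.9200000000000002))
[ 0.61881869 -0.04783215  0.95379982] -3.1768247099120863
shade [0.4973152  0.12344803] to tile [0.0026848  0.00855197] tile psi 0.9869219929507423
```

The arm is about 0.035 rad (7 mm) short. I'll retrace the path and nudge it a bit further.

Request:
{"api": "apply_moves", "payload": {"rows": [{"travel":[0,30,35],"roll":0,"hand":0},{"travel":[0,58,75],"roll":0,"hand":0},{"travel":[0,60,115],"roll":0,"hand":0},{"travel":[0,60,150],"roll":0,"hand":0},{"travel":[0,60,150],"roll":0,"hand":0}]}}

```text
time_s: 12.8
position: [0.5275, 0.0094, 0.1728]
orientation: [0.462, 0.887, -0.002, -0.006]
force: [-0.5, 0.3, -0.1]
opening: -0.0001
grasp_force: 0.0
```

Request:
{"api": "apply_moves", "payload": {"rows": [{"travel":[0,6,0],"roll":0,"hand":0},{"travel":[0,11,0],"roll":0,"hand":0},{"travel":[0,15,0],"roll":0,"hand":0},{"travel":[0,18,0],"roll":0,"hand":0},{"travel":[0,20,0],"roll":0,"hand":0}]}}

```text
time_s: 13.3
position: [0.5485, 0.0203, 0.1806]
orientation: [0.462, 0.887, 0.0, 0.001]
force: [-0.8, -0.6, 0.2]
opening: -0.0002
grasp_force: 0.5
```

Request:
{"api": "apply_moves", "payload": {"rows": [{"travel":[0.2,1,0],"roll":0.01,"hand":0},{"travel":[0.4,2,0],"roll":0.02,"hand":0},{"travel":[0.6,2.9,0],"roll":0.03,"hand":0},{"travel":[0.7,3.4,0],"roll":0.035,"hand":0},{"travel":[0.7,3.4,0],"roll":0.035,"hand":0}]}}

```text
time_s: 13.8
position: [0.5501, 0.0228, 0.1793]
orientation: [0.478, 0.879, 0.0, -0.0]
force: [-0.8, -0.8, 0.7]
opening: -0.0
grasp_force: 0.4
```

Request:
{"api": "apply_moves", "payload": {"rows": [{"travel":[0,-4,0],"roll":0,"hand":0},{"travel":[0,-10,0],"roll":0,"hand":0},{"travel":[0,-16,0],"roll":0,"hand":0},{"travel":[0,-20,0],"roll":0,"hand":0},{"travel":[0,-20,0],"roll":0,"hand":0}]}}

```text
time_s: 14.3
position: [0.5328, 0.0116, 0.1793]
orientation: [0.478, 0.878, 0.0, 0.0]
force: [0.2, 0.1, -0.9]
opening: 0.0003
grasp_force: 0.0
```

Request:
{"api": "apply_moves", "payload": {"rows": [{"travel":[0,0,-30],"roll":0,"hand":0},{"travel":[0,0,-70],"roll":0,"hand":0},{"travel":[0,-30,-115],"roll":0,"hand":0},{"travel":[0,-60,-150],"roll":0,"hand":0},{"travel":[0,-60,-150],"roll":0,"hand":0}]}}

```text
time_s: 14.8
position: [0.4837, -0.0223, 0.3375]
orientation: [0.478, 0.878, 0.002, 0.006]
force: [0.7, 0.8, 0.7]
opening: 0.0002
grasp_force: 0.0
```

Request:
{"api": "apply_moves", "payload": {"rows": [{"travel":[0,0,0],"roll":0,"hand":0},{"travel":[0,0,0],"roll":0,"hand":0},{"travel":[0,0,0],"roll":0,"hand":0}]}}

```text
time_s: 15.1
position: [0.4826, -0.0203, 0.3271]
orientation: [0.477, 0.879, -0.0, -0.002]
force: [0.2, 0.0, 0.5]
opening: 0.0003
grasp_force: 0.0
```

```bash
python3 fit.py
```

```text
15.1 [ 0.48260648 -0.02034031  0.32713811]
scene button 25 [ 0.6258 -0.0529  0.233 ]
scene shade 0.87 (np.float64(-0.7763975155279503), np.float64(0.9700000000000002))
scene lamp_bar 0.77 (np.float64(-0.25485436893203883), np.float64(0.9800000000000002))
side button 82 [ 0.6197 -0.0474  0.233 ]
side shade 0.62 (np.float64(-0.653010033444816), np.float64(0.9800000000000002))
side lamp_bar 0.88 (np.float64(-0.3316901408450704), np.float64(0.9500000000000002))
wrist button 144 [ 0.6198 -0.0397  0.233 ]
wrist shade 0.87 (np.float64(-0.9672882326735824), np.float64(0.9700000000000002))
wrist lamp_bar 0.62 (np.float64(-0.19182218702044454), np.float64(0.9500000000000002))
[ 0.61847861 -0.04648891  0.98065796] -3.1614136766241043
shade [0.50161866 0.12799246] to tile [-0.00161866  0.00400754] tile psi 0.9847900132843711
```

The shade is now within about 4 mm of the tile centre. Next I'll go above the button.

Request:
{"api": "apply_moves", "payload": {"rows": [{"travel":[-20,21,0],"roll":0,"hand":0},{"travel":[-45,48,5],"roll":0,"hand":0},{"travel":[-70,75,15],"roll":0,"hand":0},{"travel":[-90,96,30],"roll":0,"hand":0},{"travel":[-95.5,101.5,40],"roll":0,"hand":0}]}}

```text
time_s: 16.05
position: [0.6215, -0.0461, 0.2872]
orientation: [0.478, 0.879, -0.0, -0.001]
force: [-0.1, -0.2, -0.6]
opening: 0.0001
grasp_force: 0.0
```

Request:
{"api": "apply_moves", "payload": {"rows": [{"travel":[0,0,15],"roll":0,"hand":0},{"travel":[0,0,22],"roll":0,"hand":0},{"travel":[0,0,22],"roll":0,"hand":0},{"travel":[0,0,22],"roll":0,"hand":0}]}}

```text
time_s: 16.45
position: [0.6195, -0.0454, 0.2681]
orientation: [0.477, 0.879, 0.0, 0.0]
force: [0.2, -0.0, 0.0]
opening: -0.0002
grasp_force: 0.0
```

```bash
python3 - <<'E'
from h import *
s=readout.get_state();print(s["time_s"],s["position"],s["force"],tool(np.array([.620,-.045,.235])-s["position"],s))
L=[]
for c in("wrist","side","scene"):
    p=wrist() if c=="wrist" else vision.camera(c)
    for q in(s["position"],[.62,-.045,.235]): print(c,proj(p,q))
    for r in landmark_of("switch_top",p)[:1]: print(r["location"],r["confidence"],atz(p,r["location"],.235))
    L.append(p["pixels"] if c=="wrist" else cv2.resize(p["pixels"][150:310,230:430],None,fx=2,fy=2))
cv2.imwrite("pics/d.png",np.vstack([cv2.resize(L[0],(400,300)),cv2.resize(L[1],(400,300))])[:,:,::-1])
cv2.imwrite("pics/d.png",np.hstack([cv2.resize(L[0],(400,300)),cv2.resize(L[1],(400,300))])[:,:,::-1])
E
```

```text
16.45 [ 0.61952476 -0.04544668  0.26808152] [ 0.23261045 -0.04094041  0.03219076] [ 0.1  0.6 33.1]
wrist [324.33290302 315.4140196 ]
wrist [324.98735689 281.65532208]
[322.3, 286.4] 0.77 [ 0.62031233 -0.04801221  0.235     ]
side [358.26634209 229.40582749]
side [357.61520217 239.93672041]
[281.8, 348.5] 0.66 [ 0.42293926 -0.26103102  0.235     ]
scene [301.49325102 209.72389377]
scene [301.96562092 224.9025297 ]
[303.9, 227.3] 0.69 [ 0.62862297 -0.0456872   0.235     ]
```

View pics/d.png

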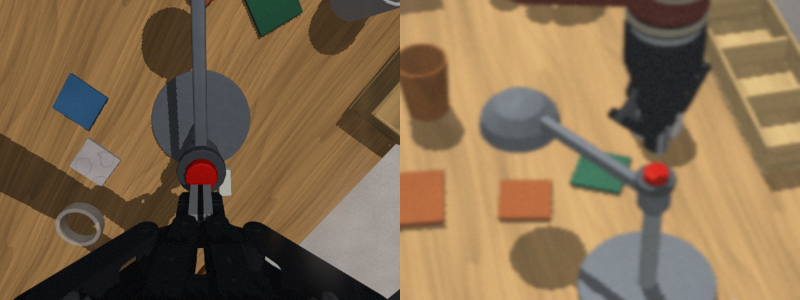

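The fingertip is directly above the red button at (202,172) in the wrist view, so I'll press down.

Request:
{"api": "apply_moves", "payload": {"rows": [{"travel":[0,0,12],"roll":0,"hand":0},{"travel":[0,0,22],"roll":0,"hand":0},{"travel":[0,0,28],"roll":0,"hand":0},{"travel":[0,0,31],"roll":0,"hand":0},{"travel":[0,0,31],"roll":0,"hand":0}]}}

```text
time_s: 17.25
position: [0.6197, -0.0456, 0.2354]
orientation: [0.478, 0.879, -0.0, -0.001]
force: [-0.3, 0.5, -0.1]
opening: 0.0003
grasp_force: 0.0
```

Request:
{"api": "apply_moves", "payload": {"rows": [{"travel":[0,0,2],"roll":0,"hand":0},{"travel":[0,0,4],"roll":0,"hand":0},{"travel":[0,0,5.5],"roll":0,"hand":0},{"travel":[0,0,6.5],"roll":0,"hand":0},{"travel":[0,0,6.5],"roll":0,"hand":0}]}}

```text
time_s: 17.75
position: [0.6204, -0.0457, 0.2304]
orientation: [0.478, 0.879, 0.0, 0.001]
force: [-0.6, 0.5, 3.0]
opening: 0.0002
grasp_force: 1.6
```

Request:
{"api": "apply_moves", "payload": {"rows": [{"travel":[0,0,0.7],"roll":0,"hand":0},{"travel":[0,0,1.3],"roll":0,"hand":0},{"travel":[0,0,1.3],"roll":0,"hand":0}]}}

```text
time_s: 18.05
position: [0.6204, -0.0457, 0.229]
orientation: [0.478, 0.879, 0.0, 0.001]
force: [-0.6, -0.5, 4.5]
opening: -0.0001
grasp_force: 2.3
```

```bash
python3 - <<'E'
from h import *
s=readout.get_state();print(s["position"],s["force"]);p=vision.camera("side")
cv2.imwrite("pics/e.png",cv2.resize(p["pixels"][150:350,200:440],None,fx=3,fy=3)[:,:,::-1])
E
```

```text
[ 0.62039585 -0.04574702  0.22902429] [-0.56316321 -0.53948616  4.50920111]
```

View pics/e.png

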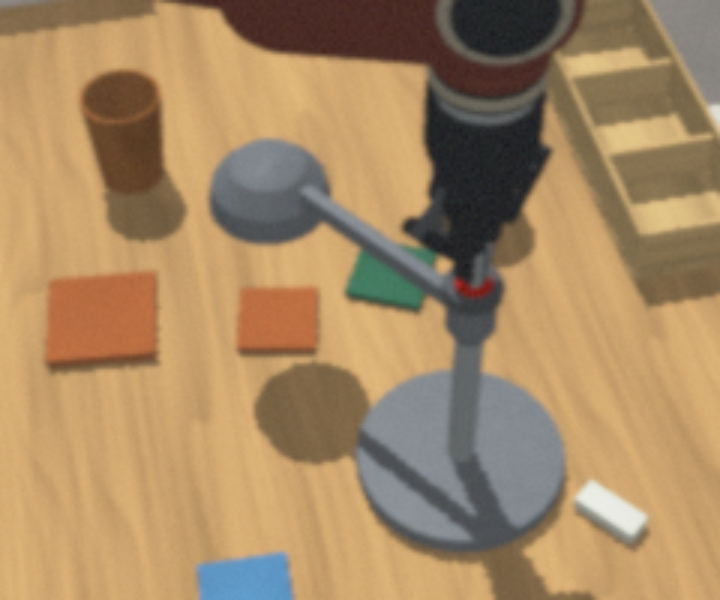

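The button is fully down at 4.5 N and the shade hasn't moved. I'll release straight up.

Request:
{"api": "apply_moves", "payload": {"rows": [{"travel":[0,0,-4],"roll":0,"hand":0},{"travel":[0,0,-10],"roll":0,"hand":0},{"travel":[0,0,-30],"roll":0,"hand":0},{"travel":[0,0,-70],"roll":0,"hand":0},{"travel":[0,0,-100],"roll":0,"hand":0}]}}

```text
time_s: 18.6
position: [0.6195, -0.0456, 0.3293]
orientation: [0.478, 0.879, -0.0, -0.001]
force: [0.4, 0.2, 0.5]
opening: 0.0001
grasp_force: 0.0
```

Request:
{"api": "apply_moves", "payload": {"rows": [{"travel":[20,-20,0],"roll":0,"hand":0},{"travel":[45,-45,0],"roll":0,"hand":0},{"travel":[70,-70,0],"roll":0,"hand":0},{"travel":[80,-80,0],"roll":0,"hand":0},{"travel":[80,-80,0],"roll":0,"hand":0}]}}

```text
time_s: 19.1
position: [0.5079, -0.0216, 0.3283]
orientation: [0.477, 0.879, -0.0, -0.0]
force: [0.0, -0.3, -1.3]
opening: -0.0002
grasp_force: 0.0
```

Request:
{"api": "apply_moves", "payload": {"rows": [{"travel":[0,0,0],"roll":0,"hand":0},{"travel":[0,0,0],"roll":0,"hand":0},{"travel":[0,0,0],"roll":0,"hand":0}]}}

```text
time_s: 19.4
position: [0.5099, -0.0222, 0.3281]
orientation: [0.478, 0.879, -0.0, -0.0]
force: [0.0, 0.2, 0.7]
opening: 0.0004
grasp_force: 0.0
```

```bash
python3 fit.py; python3 - <<'E'
from h import *
p=cv2.imread("pics/fwrist.png");q=cv2.imread("pics/fside.png")
cv2.imwrite("pics/g.png",np.hstack([cv2.resize(p,(400,300)),cv2.resize(q,(400,300))]))
E
```

```text
19.4 [ 0.5099215  -0.02222433  0.32806078]
scene button 18 [ 0.627  -0.0535  0.233 ]
scene shade 0.89 (np.float64(-0.8263518659558263), np.float64(0.9600000000000002))
scene lamp_bar 0.82 (np.float64(-0.23844731977818853), np.float64(0.9800000000000002))
side button 84 [ 0.6196 -0.0472  0.233 ]
side shade 0.66 (np.float64(-0.7027707808564232), np.float64(0.9700000000000002))
side lamp_bar 0.88 (np.float64(-0.31690622861054074), np.float64(0.9500000000000002))
wrist button 176 [ 0.615  -0.0412  0.233 ]
wrist shade 0.67 (np.float64(-0.963270056004073), np.float64(0.9700000000000002))
[ 0.62153455 -0.04596687  0.96727895] -3.039787339564689
shade [0.50235074 0.12693546] to tile [-0.00235074  0.00506454] tile psi 0.9716355488205939
```

View pics/g.png

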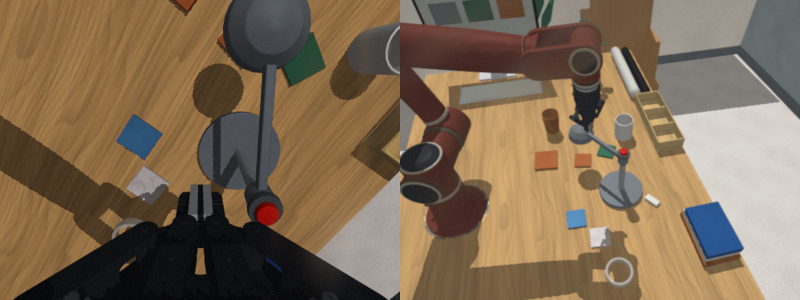

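The shade is still over the terracotta tile, at psi 0.967 against a target of 0.972. The button is back up and the robot is clear of everything.

```bash
python3 -c "
from workcell import workorder; print(workorder.job_done())"
```

```text
the job is handed in; nothing more can be done
None
```

I pushed the lamp's arm round until the shade sat within about 6 mm of the terracotta tile's centre, pressed the red button fully down and let it spring back; the job is handed in, though no picture showed the lamp visibly lit.

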